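# Press the sprung plate of the press pot home with the tamper

## Robot

A 7-joint arm with a two-finger parallel gripper is mounted at the origin on a cart in front of the work surface, level with it; the furniture and walls round the work are solid. World frame = base frame: x ahead of the robot, y to its left, z up, the work surface at z = 0. Lengths are in m, angles in rad, forces in N, time in s.
With the tool pointing down it reaches from about 0.4 to 0.85 m from the base axis. Payload 4.5 kg.
Tool frame: the origin (TCP) lies midway between the tips of the shut fingers; the grasp point (between the pads) lies 19 mm behind it; z points along the fingers, y is the direction in which the jaws open and shut (so a half turn about z gives the same grasp; the last joint's range is limited). The gripper opens to 88 mm and grips with 3 to 60 N. Pads are 18 mm wide; open, the fingers measure 123 mm over their backs; the gripper's body (75 mm by 187 mm) begins 45 mm behind the grasp point.
Start: joints at [1.226, 0.689, -0.195, 1.565, 0.157, 0.902, -0.215], TCP at [0.231, -0.581, 0.239] pointing down, gripper open.
Joint ranges: [-3.01, 3.01], [-0.46, 2.08], [-1.47, 1.51], [0.13, 2.56], [-1, 4.14], [0.04, 2.09], [-2.66, 2.66]. Speed limits (rad/s): [2.57, 2.57, 3.14, 3.14, 3.14, 3.14, 3.14].

## Interface

Orientations are given as a unit quaternion [w, x, y, z].
In Python, from station import arm gives the robot as it stands.
- The arm moves only by the tool carry_out, never from a script. Its argument "rows" is a list of rows, each a list of 7 numbers: the turn, a rotation vector about the tool's x, y, z in rad, then the shift along the tool's x, y, z in mm, then the closure, from 0 (fully open) to 1 (shut). In form: [[wx, wy, wz, tx, ty, tz, hand], ...]. A call has exactly 8 rows; each row is the pose to reach, as a shift and turn from the pose commanded when the call began, along the tool's axes at that moment; what a row does not reach only later rows make up. A row lasts 1/12 s, in which the tool goes at most 41.7 mm and 7.16 degrees, less where a joint would pass 70% of its speed; a pose out of reach is approached as far as the arm can. A call with a gripper value outside its range is refused whole. The fingers move at their own pace and stop on an object; "newtons" is the grip in N (left out, the last holds). Time passes only in rows, so rows that repeat a pose let the fingers close, or fill a call up. It gives the time, the measured TCP pose, the force and the opening at its end, in the units of the state.
- arm.get_state(): the state, without advancing time (a new reading comes with each control period).
- arm.get_image(name): name is "side" or "top" or "wrist"; returns a dict with "pixels" (400x640x3 uint8, blue, green, red), "range_z" (400x640 float32, m along the optical axis (not along the pixel's ray), 0 where there is no reading), "fov_y" (degrees; the focal length in pixels is half the picture's height over the tangent of half this angle, whatever the lens; pixels are square), "cx", "cy" (the principal point, pixels), "cam_to_world" (4x4, takes a point from camera to world coordinates); the wrist camera has in their place "T_tool_cam" (4x4, takes a point from camera to tool coordinates, whose origin is the TCP and whose axes are the flange's). Camera axes: x right, y up, looking along -z (the intrinsics and any distortion apply to the point x, -y, -z); pixel columns grow to the right and rows downward; lengths in m; the calibration is good to about 2 mm. A picture is of the moment at which its call begins: read the wrist's pose just before it.
- arm.close_job(): hands the job in, once; it reports no verdict.
The state is a dict: "t": time; "qpos": joint angles; "qvel": joint speeds; "tau": joint torques, N m; "ee_pos": TCP position; "eef_rot": TCP orientation; "wrist_force": force on the tool from outside, world axes, zero at the start; "moment": the same for the moment, N m; "width": opening from 0.0 (shut) to 1.0 (fully open).
Only numpy, scipy, OpenCV 4.12 (cv2) and the standard library are available. Lean on these libraries where they do the work, as an engineer would, in place of code of your own. Each camera call takes 0.05 s, during which the arm holds its last target. There are 200 camera calls.

## Task

Take the flat tamper by its wooden handle and press the round sprung plate inside the steel press pot squarely down, without ramming it, until it bottoms out and is caught level under all three catches, so that it stays down when you let go. Press with the tamper only, not with the gripper; then stand the tamper back on its cork rest, let go of it, and leave the things round about where they are.

Things in the scene. Friction and masses are not known exactly. Their poses are not given: they have to be found in the camera images.
- pot: Steel press pot, fixed to the worktop, upright, 117 mm across the rim, 74 mm high, 108 mm inside, with two loop handles on opposite sides (along its y axis) reaching 80 mm from its axis. Origin: centre of its underside; z up. In it, below the press plate, are three stop posts and three sprung catches, 120 degrees apart, the first along the pot's +x.
- plate_top (a point): Centre of the upper face of the press plate, an 80 mm round aluminium disc 5 mm thick, on the pot's axis; z is its upward normal. At the start it lies 66 mm above the pot's origin (8 mm below the rim). The plate rocks freely about this point, up to 0.15 rad; at the start it stands up to 0.09 rad askew. Not caught by all three catches, it springs back, wholly or on one side.
- tamper: Tamper, loose, about 0.3 kg, 120 mm high, standing upright on the cork rest. Flat round steel foot 56 mm across and 10 mm thick, a 20 mm round neck up to 50 mm, then a square wooden handle, 30 x 30 mm, from 50 to 120 mm above the foot's underside, its faces square to the tamper's x and y axes. Origin: centre of the foot's underside; z up. Keep the press under 60 N.
- rest: Cork rest for the tamper: flat round mat 90 mm across and 6 mm thick, fixed on the worktop. Origin: centre of its underside, so its top is 6 mm above the origin.
- spice_jar: Bystander: spice jar with dark cap, 41 mm across and 105 mm high, loose, standing behind and to the left of the pot. Origin: centre of its underside; z up.
- salt_shaker: Bystander: small shaker with grey cap, 44 mm across and 90 mm high, loose, standing behind and to the right of the rest. Origin: centre of its underside; z up.
- mug: Bystander: green and white mug, 78 x 116 mm (with handle) and 101 mm high, loose, on the left of the worktop. Origin: centre of its underside; z up.
- pot_rim (a point): Centre of the pot's mouth, level with the rim, 74 mm above the pot's origin. The catch noses inside reach in to 35.5 mm from the pot's axis; slanted on top, flat beneath, the plate's edge pushes them outward and they snap back over it. Their depth changes from time to time and is not told: the plate is caught 18 to 26 mm below its starting height.
- plate (a joint): Slide of the press plate in the pot, in m: 0 at the start (up), growing as it is pressed down. Spring 4 N at 0 and 0.2 N more per mm; with the catches roughly 10 to 18 N are needed. The force drops as the catches snap in and climbs steeply 2.5 mm farther down, where the plate stands on the hard stop posts (bottomed out); let go, it rises those 2.5 mm and stays.

How it is judged:
On the way:
1. the tamper presses the plate down, at least 17 mm below its starting height and level within 0.08 rad (z of plate_top in the frame of pot below 0.049 m and angle between plate_top's own z axis and vertical below 0.08 rad and contact force between tamper and pot above 2 N), for 0.1 s.
At the end, for the whole second after the job is handed in: The plate stays caught at least 16.5 mm below its starting height and level within 0.06 rad with nothing pressing on it, and the tamper stands upright (within 0.1 rad), at rest and released on the cork rest, its axis within 35 mm of the rest's centre (z of plate_top in the frame of pot below 0.0495 m and angle between plate_top's own z axis and vertical below 0.06 rad and horizontal distance between tamper and rest below 0.035 m and z of tamper in the frame of rest below 0.009 m and angle between tamper's own z axis and vertical below 0.1 rad and linear speed of tamper below 0.02 m/s and contact force between the fingers and tamper below 0.1 N); the robot touches nothing.
It fails at once if the fingers or arm press on the press pot or its plate (over 3 N) (contact force between any of the fingers, the arm and pot above 3 N).
It fails at once if the tamper is rammed into the plate or pot (over 60 N) (contact force between tamper and pot above 60 N).
It fails at once if a bystander is knocked over or pushed more than 50 mm (angle between any of spice_jar, salt_shaker, mug's own z axis and vertical above 0.5 rad or distance of any of spice_jar, salt_shaker, mug from where it was at the start of the episode above 0.05 m).
It also fails if it takes over 53 s, if anything falls off the work surface, if the arm or the gripper's body presses on something with over 40 N, if the wrist force passes 120 N, or if a joint passes its speed limit or range.

## Working session

There is one attempt and no reset: what is moved stays moved. The work goes in short steps, Python scripts to look and compute and a tool call to move; the robot and the scene stay as the last step left them, time stands still between calls to the robot, and variables do not carry over. Pictures are saved under pics/ and viewed, about 8 in all and at most 12, crops included, and the job is handed in when it is done.

Besides the shell and the picture viewer there is one more tool, called after ">>>" as name([rows], argument=value, ...), one row to a line, values as JSON. carry_out: Moves the arm, as the interface text tells. Its arguments: {"type":"object","properties":{"rows":{"type":"array"},"newtons":{"type":"number"}},"required":["rows"]}

```bash
mkdir -p pics; ls
cat > h.py <<'E'
import numpy as np, cv2
from station import arm
from scipy.spatial.transform import Rotation as R
def pts(im, tool=None):
    f=200/np.tan(np.radians(im["fov_y"])/2)
    v,u=np.mgrid[0:400,0:640]; d=im["range_z"]
    P=np.stack([(u-im["cx"])/f*d,-(v-im["cy"])/f*d,-d,np.ones_like(d)],-1)
    if "cam_to_world" in im: T=np.array(im["cam_to_world"])
    else:
        T=np.eye(4);T[:3,:3]=R.from_quat(np.roll(tool["eef_rot"],-1)).as_matrix();T[:3,3]=tool["ee_pos"];T=T@np.array(im["T_tool_cam"])
    W=(P@T.T)[...,:3]; W[d==0]=np.nan
    return W
E
python3 - <<'E'
from h import *
s=arm.get_state(); print({k:np.round(v,3) for k,v in s.items()})
for n in ("top","side"):
    im=arm.get_image(n); cv2.imwrite(f"pics/{n}0.png",im["pixels"]); W=pts(im); np.save(f"{n}0.npy",W)
    print(n,[k for k in im],im["fov_y"],im["cx"],im["cy"],np.round(im["cam_to_world"],3).tolist(), (im["range_z"]==0).mean())
E
```

```text
pics
{'t': np.float64(0.0), 'qpos': array([ 1.226,  0.69 , -0.194,  1.566,  0.157,  0.903, -0.215]), 'qvel': array([-0.   ,  0.   ,  0.001,  0.   ,  0.   ,  0.001,  0.001]), 'tau': array([ 0.0000e+00, -5.2758e+01, -1.2670e+00, -1.5343e+01, -5.3000e-02,
        7.0000e-03,  0.0000e+00]), 'ee_pos': array([ 0.231, -0.58 ,  0.238]), 'eef_rot': array([-0.001,  0.982,  0.188, -0.   ]), 'wrist_force': array([-0.225,  0.667,  0.843]), 'moment': array([ 0.044, -0.009,  0.05 ]), 'width': np.float64(1.002)}
top ['pixels', 'range_z', 'fov_y', 'cx', 'cy', 'cam_to_world'] 45.92397041319895 315.90443549826085 198.91715514678523 [[-0.013, 0.995, -0.099, 0.334], [-1.0, -0.012, 0.005, 0.054], [0.004, 0.099, 0.995, 1.449], [0.0, 0.0, 0.0, 1.0]] 0.0040234375
side ['pixels', 'range_z', 'fov_y', 'cx', 'cy', 'cam_to_world'] 55.39702013912071 318.07119167805536 199.32327658464447 [[0.998, -0.042, 0.039, 0.524], [0.058, 0.695, -0.717, -0.679], [0.003, 0.718, 0.696, 0.769], [0.0, 0.0, 0.0, 1.0]] 0.00403125
```

View pics/top0.png

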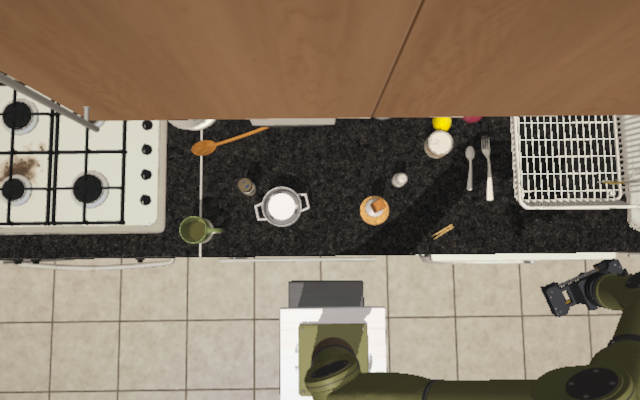

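View pics/side0.png

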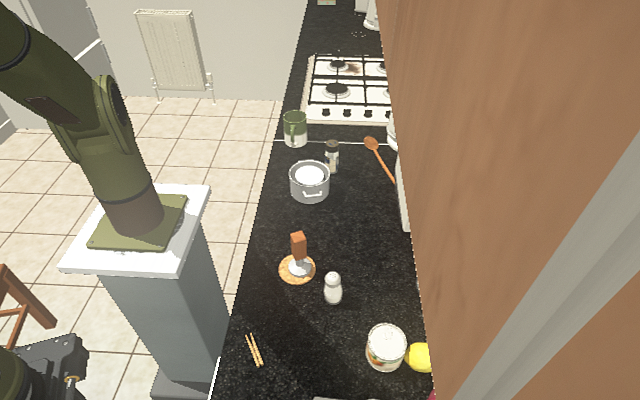

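The top view shows the pot at (282,207), the rest at (374,210) with the tamper handle at (377,205), the shaker at (399,180), the jar at (246,187) and the mug at (195,230). The side view shows the tamper upright at (298,250) and the pot at (310,182).

Run:
```python
from h import *
for n,boxes in (("top",{"tamper":(350,400,185,235),"pot":(245,320,180,235),"salt":(388,412,168,192),"jar":(235,260,172,200)}),("side",{"tamper":(275,325,225,290),"pot":(280,338,155,210)})):
    W=np.load(n+"0.npy"); I=cv2.imread(f"pics/{n}0.png"); hsv=cv2.cvtColor(I,cv2.COLOR_BGR2HSV)
    for k,(a,b,c,d) in boxes.items():
        P=W[c:d,a:b].reshape(-1,3); C=hsv[c:d,a:b].reshape(-1,3)
        z=P[:,2]
        print(n,k,"zmax",np.nanmax(z).round(3))
        def mm(m,l):
            Q=P[m]
            if len(Q)>3: print("  ",l,len(Q),"mid",((Q.min(0)+Q.max(0))/2).round(4),"ext",np.ptp(Q,axis=0).round(3),"rect",np.round(cv2.minAreaRect((Q[:,:2]*1000).astype(np.float32))[2],1), "mean",Q.mean(0).round(4))
        if k=="tamper":
            mm((z>.118),"handletop"); mm((z>.003)&(z<.011)&(C[:,1]>80)&(C[:,0]<25),"cork"); mm((z>.06)&(z<.118),"handle side")
        elif k=="pot":
            mm((z>.070)&(z<.085),"rim"); mm((z>.055)&(z<.0695),"plate")
        else: mm(z>.08,"cap")
```

```text
top tamper zmax 0.132
   handletop 112 mid [ 0.4488 -0.1289  0.125 ] ext [0.034 0.037 0.013] rect 25.3 mean [ 0.4484 -0.1283  0.1253]
   cork 304 mid [ 0.4409 -0.1313  0.0069] ext [0.092 0.092 0.008] rect 65.0 mean [ 0.4342 -0.1286  0.0064]
   handle side 29 mid [ 0.4436 -0.1176  0.09  ] ext [0.026 0.014 0.055] rect 26.6 mean [ 0.4421 -0.1163  0.0897]
top pot zmax 0.11
   rim 211 mid [0.4576 0.1742 0.076 ] ext [0.125 0.161 0.012] rect 38.1 mean [0.4525 0.1583 0.0733]
   plate 711 mid [0.4613 0.1637 0.0623] ext [0.132 0.187 0.014] rect 73.7 mean [0.4559 0.1519 0.064 ]
top salt zmax 0.095
   cap 84 mid [ 0.5279 -0.2027  0.0878] ext [0.03  0.029 0.015] rect 63.0 mean [ 0.5283 -0.202   0.0863]
top jar zmax 0.114
   cap 166 mid [0.5116 0.2516 0.0979] ext [0.038 0.038 0.033] rect 86.8 mean [0.5113 0.2511 0.104 ]
side tamper zmax 0.129
   handletop 157 mid [ 0.4507 -0.1361  0.1239] ext [0.034 0.035 0.01 ] rect 24.4 mean [ 0.4505 -0.1376  0.1251]
   cork 467 mid [ 0.4432 -0.1376  0.0066] ext [0.088 0.085 0.007] rect 86.7 mean [ 0.4389 -0.1465  0.0061]
   handle side 245 mid [ 0.4498 -0.142   0.0892] ext [0.036 0.024 0.057] rect 73.5 mean [ 0.4517 -0.1466  0.0908]
side pot zmax 0.078
   rim 166 mid [0.4609 0.1592 0.074 ] ext [0.132 0.146 0.008] rect 80.3 mean [0.456  0.1556 0.0729]
   plate 861 mid [0.4648 0.1517 0.0623] ext [0.131 0.178 0.014] rect 78.5 mean [0.4582 0.1418 0.0636]
```

```bash
cat >> h.py <<'E'
def delta(target, yawx=None):
    s=arm.get_state(); M=R.from_quat(np.roll(s["eef_rot"],-1))
    cur=np.degrees(np.arctan2(*M.as_matrix()[[1,0],0])); 
    print("ee",np.round(s["ee_pos"],4),"xyaw",cur.round(2),"tilt z",M.as_matrix()[:,2].round(4),"F",np.round(s["wrist_force"],1),"M",np.round(s["moment"],2),"w",np.round(s["width"],3),"t",s["t"])
    print("shift mm",(M.inv().apply(np.array(target)-s["ee_pos"])*1000).round(1))
    if yawx is not None:
        Rt=R.from_euler("z",yawx,degrees=True)*R.from_quat([1,0,0,0]); print("turn",(M.inv()*Rt).as_rotvec().round(4))
    return s
E
python3 -c "
from h import *
delta([.448,-.132,.24],25)"
```

```text
ee [ 0.2309 -0.5802  0.238 ] xyaw 21.71 tilt z [-7.0e-04  1.4e-03 -1.0e+00] F [ 0.3 -0.3 -1.2] M [0.   0.05 0.03] w 0.998 t 0.1
shift mm [ 367.5 -336.1   -1.5]
turn [-0.0016  0.0001 -0.0575]
```

>>> carry_out([
  [0,0,-0.01,15,-15,0,0],
  [0,0,-0.02,40,-37,0,0],
  [0,0,-0.03,68,-62,0,0],
  [0,0,-0.04,95,-87,0,0],
  [0,0,-0.05,122,-112,0,0],
  [0,0,-0.057,150,-137,0,0],
  [0,0,-0.057,177,-162,0,0],
  [0,0,-0.057,204,-187,0,0],
])

```text
t: 0.77
ee_pos: [0.3518, -0.3297, 0.2386]
eef_rot: [-0.0, 0.976, 0.216, -0.0]
wrist_force: [1.4, 1.0, 0.5]
width: 1.001
```

```bash
python3 -c "
from h import *
delta([.448,-.132,.24],25)"
```

```text
ee [ 0.3518 -0.3297  0.2386] xyaw 24.96 tilt z [-3.e-04  3.e-04 -1.e+00] F [1.4 1.  0.5] M [-0.01 -0.05 -0.01] w 1.001 t 0.7667
shift mm [ 170.6 -138.7   -1.4]
turn [-0.0004  0.0001 -0.0007]
```

>>> carry_out([
  [0,0,0,27,-22,0,0],
  [0,0,0,54,-44,0,0],
  [0,0,0,81,-66,0,0],
  [0,0,0,108,-88,0,0],
  [0,0,0,132,-108,0,0],
  [0,0,0,152,-124,0,0],
  [0,0,0,165,-135,0,0],
  [0,0,0,170,-138,0,0],
])

```text
t: 1.43
ee_pos: [0.4485, -0.1313, 0.2386]
eef_rot: [-0.001, 0.976, 0.219, 0.0]
wrist_force: [0.2, 0.4, -0.1]
width: 0.995
```

Run:
```python
from h import *
s=delta([.448,-.132,.24],25)
im=arm.get_image("wrist"); cv2.imwrite("pics/w1.png",im["pixels"]); W=pts(im,s); np.save("w1.npy",W)
print(np.round(im["T_tool_cam"],3).tolist())
m=(W[...,2]>.110)&(W[...,2]<.15)
n,l,st,_=cv2.connectedComponentsWithStats(m.astype(np.uint8))
for i in range(1,n):
    if st[i,4]>200:
        Q=W[l==i]; print(st[i],Q.mean(0).round(4),((Q.min(0)+Q.max(0))/2).round(4),cv2.minAreaRect((Q[:,:2]*1000).astype(np.float32)))
```

```text
ee [ 0.4485 -0.1313  0.2386] xyaw 25.28 tilt z [ 4.0e-04  1.6e-03 -1.0e+00] F [ 0.2  0.4 -0.1] M [-0.01  0.01  0.01] w 0.995 t 1.4333
shift mm [-0.8  0.5 -1.4]
turn [-0.0012 -0.001   0.0049]
[[0.0, 0.96, 0.28, 0.071], [1.0, -0.0, 0.0, 0.0], [0.001, 0.28, -0.96, -0.147], [0.0, 0.0, 0.0, 1.0]]
[ 306  175   36   38 1321] [ 0.4497 -0.1322  0.1257] [ 0.448  -0.133   0.1198] ((448.2410583496094, -132.8745880126953), (29.690095901489258, 29.57520294189453), 26.038785934448242)
```

View pics/w1.png

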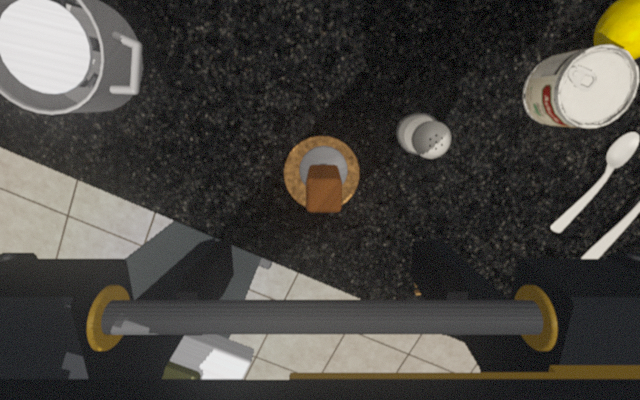

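The wrist view shows the handle top at (324,190) on the cork at (322,172). The measured handle is 29.7 mm square with a yaw of 26°, matching the given size, so I'll descend.

>>> carry_out([
  [0,0,-0.01,0,1,20,0],
  [0,0,-0.01,0,1,50,0],
  [0,0,-0.01,0,1,80,0],
  [0,0,-0.01,0,1,105,0],
  [0,0,-0.01,0,1,125,0],
  [0,0,-0.01,0,1,140,0],
  [0,0,-0.01,0,1,150,0],
  [0,0,-0.01,0,1,153,0],
])

```text
t: 2.15
ee_pos: [0.4463, -0.1371, 0.0841]
eef_rot: [-0.0, 0.975, 0.22, -0.002]
wrist_force: [-0.2, 0.7, 0.7]
width: 0.999
```

>>> carry_out([
  [0,0,0,0,0,0,0.3],
  [0,0,0,0,0,0,0.5],
  [0,0,0,0,0,0,0.65],
  [0,0,0,0,0,0,0.8],
  [0,0,0,0,0,0,1],
  [0,0,0,0,0,0,1],
  [0,0,0,0,0,0,1],
  [0,0,0,0,0,0,1],
], newtons=45)

```text
t: 2.82
ee_pos: [0.4479, -0.1356, 0.0859]
eef_rot: [0.0, 0.975, 0.221, 0.0]
wrist_force: [-0.1, 0.6, 0.7]
width: 0.418
```

Run:
```python
from h import *
s=delta([.449,-.1325,.22],26)
im=arm.get_image("side"); cv2.imwrite("pics/s2.png",im["pixels"][120:320,220:420].repeat(3,0).repeat(3,1))
# pot from wrist + earlier side/top: rim circle fits
for n in ("top","side"):
    W=np.load(n+"0.npy"); I=cv2.imread(f"pics/{n}0.png")
    a,b,c,d=(245,325,178,238) if n=="top" else (278,342,150,212)
    P=W[c:d,a:b].reshape(-1,3); m=(P[:,2]>.071)&(P[:,2]<.080)
    Q=P[m]
    best=None; rng=np.random.default_rng(0)
    for _ in range(3000):
        cx=np.array([.457,.156])+rng.uniform(-.02,.02,2)
        e=np.abs(np.hypot(*(Q[:,:2]-cx).T)-.0565)
        k=(e<.003).sum()
        if best is None or k>best[0]: best=(k,cx,len(Q))
    print(n,best)
    m=(P[:,2]>.055)&(P[:,2]<.073)&(np.hypot(*(P[:,:2]-best[1]).T)<.039); Q=P[m]
    A=np.c_[Q[:,:2]-best[1],np.ones(len(Q))]; print("plate plane",np.linalg.lstsq(A,Q[:,2],rcond=None)[0].round(4),len(Q))
    sub=I[c:d,a:b]; w=((sub.min(-1)>200)).astype(np.uint8)
    nn,l,st,cc=cv2.connectedComponentsWithStats(w); j=1+st[1:,4].argmax()
    Q=W[c:d,a:b][l==j]; print("white disc",st[j],np.nanmean(Q,0).round(4),np.nanmin(Q,0).round(4),np.nanmax(Q,0).round(4))
```

```text
ee [ 0.4479 -0.1356  0.0859] xyaw 25.55 tilt z [ 3.e-04 -1.e-04 -1.e+00] F [-0.1  0.6  0.7] M [ 0.03 -0.05  0.03] w 0.418 t 2.8167
shift mm [   2.3   -2.2 -134.1]
turn [ 0.0002 -0.0002 -0.0079]
top (np.int64(128), array([0.45303143, 0.15010568]), 161)
plate plane [-0.0491  0.0178  0.0661] 550
white disc [ 23  15  29  27 580] [0.4514 0.1489 0.0644] [0.4129 0.1079 0.003 ] [0.4901 0.1881 0.0761]
side (np.int64(122), array([0.45323014, 0.14366973]), 166)
plate plane [-0.0489  0.0364  0.0657] 416
white disc [ 17  15  29  21 454] [0.4528 0.1453 0.064 ] [0.4081 0.0949 0.0033] [0.4922 0.1976 0.0762]
```

View pics/s2.png

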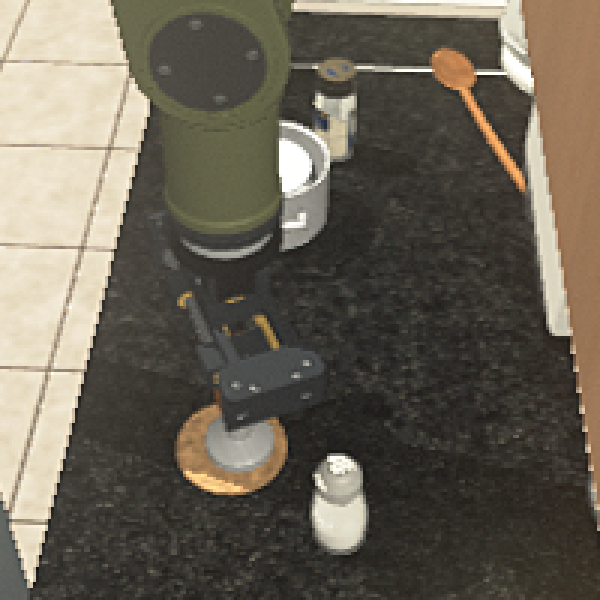

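>>> carry_out([
  [0,0,0,0,0,0,1],
  [0,0,0,0,0,0,1],
  [0,0,0,0,0,0,1],
  [0,0,0,0,0,0,1],
  [0,0,0,0,0,0,1],
  [0,0,0,0,0,0,1],
  [0,0,0,0,0,0,1],
  [0,0,0,0,0,0,1],
], newtons=50)

```text
t: 3.53
ee_pos: [0.4476, -0.1354, 0.0857]
eef_rot: [-0.0, 0.975, 0.221, -0.0]
wrist_force: [0.2, 1.7, -0.3]
width: 0.336
```

>>> carry_out([
  [0,0,0,0,0,-4,1],
  [0,0,0,0,0,-15,1],
  [0,0,0,0,0,-32,1],
  [0,0,0,0,0,-50,1],
  [0,0,0,5,-10,-68,1],
  [0,0,0,12,-25,-84,1],
  [0,0,0,20,-42,-95,1],
  [0,0,0,30,-60,-100,1],
])

```text
t: 4.2
ee_pos: [0.4494, -0.0689, 0.1873]
eef_rot: [0.001, 0.976, 0.22, 0.001]
wrist_force: [-0.5, -0.3, -2.7]
width: 0.339
```

>>> carry_out([
  [0,0,0,10,-20,0,1],
  [0,0,0,20,-40,0,1],
  [0,0,0,30,-60,0,1],
  [0,0,0,39,-78,0,1],
  [0,0,0,46,-92,0,1],
  [0,0,0,50,-100,0,1],
  [0,0,0,50,-100,0,1],
  [0,0,0,50,-100,0,1],
])

```text
t: 4.87
ee_pos: [0.4509, 0.0427, 0.1857]
eef_rot: [0.0, 0.975, 0.221, -0.0]
wrist_force: [-0.0, -0.1, -2.9]
width: 0.336
```

Run:
```python
from h import *
s=delta([.453,.147,.185],26)
im=arm.get_image("wrist"); cv2.imwrite("pics/w3.png",im["pixels"]); W=pts(im,s); np.save("w3.npy",W)
d=np.hypot(W[...,0]-.453,W[...,1]-.147)
rng=np.random.default_rng(0)
Q=W[(d<.09)&(W[...,2]>.071)&(W[...,2]<.080)]
best=(0,)
for _ in range(4000):
    c=np.array([.453,.147])+rng.uniform(-.02,.02,2); k=(np.abs(np.hypot(*(Q[:,:2]-c).T)-.0563)<.0025).sum()
    if k>best[0]: best=(k,c,len(Q))
c=best[1]; e=np.hypot(*(Q[:,:2]-c).T); print(best)
from scipy.optimize import least_squares
q=Q[np.abs(e-.0563)<.005]
r=least_squares(lambda p:np.hypot(q[:,0]-p[0],q[:,1]-p[1])-p[2],[*c,.056],loss="soft_l1",f_scale=.001); print("rim",r.x.round(4),q[:,2].max())
c=r.x[:2]
P=W[(np.hypot(W[...,0]-c[0],W[...,1]-c[1])<.036)&(W[...,2]>.05)&(W[...,2]<.075)]
print("plane",np.linalg.lstsq(np.c_[P[:,:2]-c,np.ones(len(P))],P[:,2],rcond=None)[0].round(4),len(P))
```

```text
ee [0.4509 0.0427 0.1857] xyaw 25.55 tilt z [-1.e-04 -8.e-04 -1.e+00] F [-0.  -0.1 -2.9] M [-0.07 -0.04  0.06] w 0.336 t 4.8667
shift mm [ 46.8 -93.2   0.7]
turn [ 0.0007  0.0004 -0.0079]
(np.int64(2623), array([0.45057524, 0.14625238]), 2867)
rim [0.4512 0.1458 0.0556] 0.07756322899619761
plane [-0.0459  0.0239  0.0671] 6478
```

View pics/w3.png

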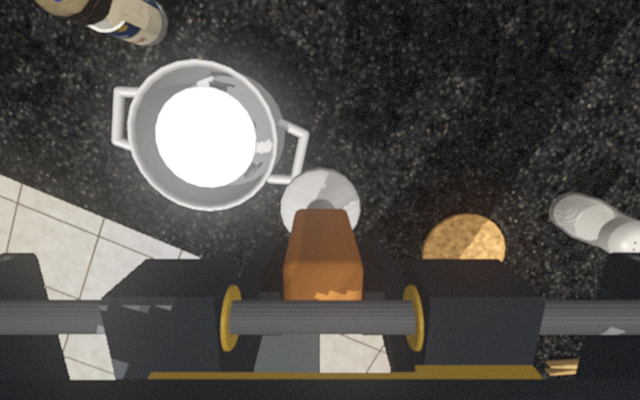

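The wrist view shows the pot rim centred at (205,135), the plate at (207,136) and the held foot at (320,205) with the handle upright. I'll measure the foot with the same camera so the calibration error mostly cancels.

Run:
```python
from h import *
from scipy.optimize import least_squares
s=arm.get_state(); W=np.load("w3.npy"); I=cv2.imread("pics/w3.png")
hsv=cv2.cvtColor(I,cv2.COLOR_BGR2HSV)
v,u=np.mgrid[0:400,0:640]
m=(W[...,2]>.100)&(W[...,2]<.125)&(u>270)&(u<370)&(v>160)&(v<262)&(hsv[...,1]<70)
Q=W[m]; print(len(Q),np.nanmedian(Q,0).round(4),np.ptp(Q,axis=0).round(4))
P=Q[np.abs(Q[:,2]-np.median(Q[:,2]))<.004]; mu=P.mean(0)
print("foot plane",np.linalg.lstsq(np.c_[P[:,:2]-mu[:2],np.ones(len(P))],P[:,2],rcond=None)[0].round(4))
h=cv2.convexHull((P[:,:2]*1e4).astype(np.float32))[:,0]/1e4
r=least_squares(lambda p:np.hypot(h[:,0]-p[0],h[:,1]-p[1])-.028,mu[:2],loss="soft_l1",f_scale=.001); c=r.x
print("foot centre",c.round(4),"res mm",(r.fun*1000).round(1)[:30])
# handle faces top
m=(W[...,2]>.185)&(u>270)&(u<375)&(v>200)&(v<300); Q=W[m]; print("handle",len(Q), np.nanmax(Q,0) if len(Q) else 0)
M=R.from_quat(np.roll(s["eef_rot"],-1)); f=lambda d:M.inv().apply(d).round(4)
print("foot in tool",f(np.r_[c,.1]-s["ee_pos"]),"pot-foot in tool",f(np.r_[np.array([.4512,.1458])-c,0]))
```

```text
2665 [0.4641 0.053  0.1201] [0.0519 0.055  0.0175]
foot plane [-0.0136  0.002   0.1202]
foot centre [0.4512 0.0441] res mm [ 0.1 -0.1  0.1 -0.1 -0.2 -0.1 -0.1 -0.4 -0.2 -0.1 -0.2 -0.2 -0.4 -0.2
 -0.3 -0.2 -0.6 -0.7 -0.7 -1.  -1.4 -0.8 -0.7 -0.8 -0.4 -0.6 -0.6 -0.3
 -0.4 -0.4]
handle 7168 [0.47089222 0.06825    0.23311911]
foot in tool [ 0.0013 -0.0019  0.0857] pot-foot in tool [ 0.0438 -0.0918 -0.0001]
```

>>> carry_out([
  [0,0,0,5,-10,0,1],
  [0,0,0,14,-30,0,1],
  [0,0,0,24,-50,0,1],
  [0,0,0,33,-70,0,1],
  [0,0,0,40,-84,0,1],
  [0,0,0,44,-91,0,1],
  [0,0,0,44,-92,0,1],
  [0,0,0,44,-92,0,1],
])

```text
t: 5.58
ee_pos: [0.451, 0.1439, 0.1856]
eef_rot: [0.001, 0.975, 0.22, -0.0]
wrist_force: [0.3, -0.2, -3.5]
width: 0.34
```

>>> carry_out([
  [0,0,0,0,0,4,1],
  [0,0,0,0,0,10,1],
  [0,0,0,0,0,17,1],
  [0,0,0,0,0,23,1],
  [0,0,0,0,0,28,1],
  [0,0,0,0,0,31,1],
  [0,0,0,0,0,32,1],
  [0,0,0,0,0,32,1],
])

```text
t: 6.25
ee_pos: [0.4509, 0.1452, 0.1533]
eef_rot: [0.0, 0.975, 0.221, -0.0]
wrist_force: [-0.2, -0.3, -3.0]
width: 0.341
```

Run:
```python
from h import *
s=delta([.4512,.146,.146],25.5)
im=arm.get_image("wrist"); A=im["pixels"]
B=arm.get_image("side")["pixels"][130:250,220:380]
cv2.imwrite("pics/w4.png",np.hstack([A[0:260,160:480],cv2.resize(B,(347,260))]))
```

```text
ee [0.4509 0.1452 0.1533] xyaw 25.55 tilt z [-6.e-04 -4.e-04 -1.e+00] F [-0.2 -0.3 -3. ] M [-0.04  0.01  0.01] w 0.341 t 6.25
shift mm [ 0.7 -0.6  7.3]
turn [0.0001 0.0007 0.0008]
```

View pics/w4.png

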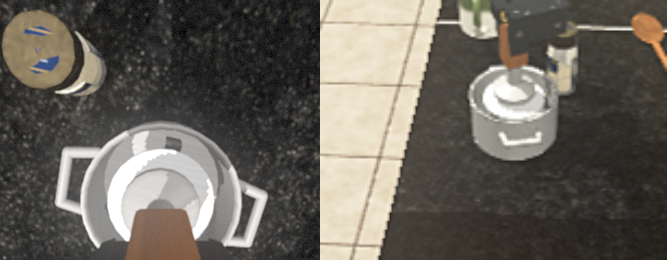

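The foot is centred on the plate: left and right margins are equal in the wrist crop (foot 120–200, plate 107–213). I'll press gently now.

>>> carry_out([
  [0,0,0,0,0,2,1],
  [0,0,0,0,0,5,1],
  [0,0,0,0,0,8,1],
  [0,0,0,0,0,11,1],
  [0,0,0,0,0,14,1],
  [0,0,0,0,0,17,1],
  [0,0,0,0,0,19,1],
  [0,0,0,0,0,20,1],
], newtons=60)

```text
t: 7.02
ee_pos: [0.4513, 0.1454, 0.1343]
eef_rot: [0.0, 0.975, 0.221, 0.001]
wrist_force: [-0.4, -0.8, 12.9]
width: 0.334
```

>>> carry_out([
  [0,0,0,0,0,0.5,1],
  [0,0,0,0,0,1,1],
  [0,0,0,0,0,1.5,1],
  [0,0,0,0,0,2,1],
  [0,0,0,0,0,2.5,1],
  [0,0,0,0,0,3,1],
  [0,0,0,0,0,3.5,1],
  [0,0,0,0,0,4,1],
])

```text
t: 7.68
ee_pos: [0.4513, 0.1454, 0.1301]
eef_rot: [-0.0, 0.975, 0.221, 0.0]
wrist_force: [-1.0, -0.3, 5.8]
width: 0.336
```

```bash
python3 -c "
from h import *
delta([.4512,.146,.12],25.5)"
```

```text
ee [0.4513 0.1454 0.1301] xyaw 25.54 tilt z [ 9.e-04  3.e-04 -1.e+00] F [-1.  -0.3  5.8] M [-0.08  0.21  0.01] w 0.336 t 7.6833
shift mm [ 0.1 -0.6 10.1]
turn [ 0.0001 -0.001   0.0008]
```

>>> carry_out([
  [0,0,0,0,0,0.5,1],
  [0,0,0,0,0,0.5,1],
  [0,0,0,0,0,1,1],
  [0,0,0,0,0,1,1],
  [0,0,0,0,0,1.5,1],
  [0,0,0,0,0,1.5,1],
  [0,0,0,0,0,1.5,1],
  [0,0,0,0,0,1.5,1],
])

```text
t: 8.35
ee_pos: [0.4513, 0.1454, 0.1281]
eef_rot: [-0.0, 0.975, 0.221, 0.0]
wrist_force: [-0.3, 0.5, 1.0]
width: 0.336
```

>>> carry_out([
  [0,0,0,0,0,0.5,1],
  [0,0,0,0,0,0.5,1],
  [0,0,0,0,0,1,1],
  [0,0,0,0,0,1,1],
  [0,0,0,0,0,1,1],
  [0,0,0,0,0,1,1],
  [0,0,0,0,0,1,1],
  [0,0,0,0,0,1,1],
])

```text
t: 9.02
ee_pos: [0.4511, 0.1453, 0.1272]
eef_rot: [0.0, 0.975, 0.221, 0.0]
wrist_force: [0.7, 0.1, 1.0]
width: 0.336
```

```bash
python3 -c "
from h import *
delta([.4512,.146,.12],25.5)"
```

```text
ee [0.4511 0.1453 0.1272] xyaw 25.55 tilt z [ 2.e-04  0.e+00 -1.e+00] F [0.7 0.1 1. ] M [ 0.12 -0.19  0.03] w 0.336 t 9.0167
shift mm [ 0.3 -0.6  7.2]
turn [ 0.0001 -0.0002  0.0008]
```

>>> carry_out([
  [0,0,0,0,0,0.5,1],
  [0,0,0,0,0,0.5,1],
  [0,0,0,0,0,1,1],
  [0,0,0,0,0,1,1],
  [0,0,0,0,0,1,1],
  [0,0,0,0,0,1,1],
  [0,0,0,0,0,1,1],
  [0,0,0,0,0,1,1],
])

```text
t: 9.68
ee_pos: [0.4511, 0.1453, 0.1262]
eef_rot: [0.0, 0.975, 0.221, 0.0]
wrist_force: [0.3, 0.3, 3.7]
width: 0.337
```

>>> carry_out([
  [0,0,0,0,0,0.5,1],
  [0,0,0,0,0,0.5,1],
  [0,0,0,0,0,0.5,1],
  [0,0,0,0,0,1,1],
  [0,0,0,0,0,1,1],
  [0,0,0,0,0,1,1],
  [0,0,0,0,0,1,1],
  [0,0,0,0,0,1,1],
])

```text
t: 10.35
ee_pos: [0.4511, 0.1453, 0.1252]
eef_rot: [0.0, 0.975, 0.221, 0.0]
wrist_force: [0.1, 1.4, 3.6]
width: 0.338
```

>>> carry_out([
  [0,0,0,0,0,0.5,1],
  [0,0,0,0,0,0.5,1],
  [0,0,0,0,0,0.5,1],
  [0,0,0,0,0,1,1],
  [0,0,0,0,0,1,1],
  [0,0,0,0,0,1,1],
  [0,0,0,0,0,1,1],
  [0,0,0,0,0,1,1],
])

```text
t: 11.02
ee_pos: [0.4511, 0.1454, 0.1246]
eef_rot: [-0.0, 0.975, 0.221, 0.0]
wrist_force: [-0.5, 1.0, 8.8]
width: 0.338
```

>>> carry_out([
  [0,0,0,0,0,0.5,1],
  [0,0,0,0,0,0.5,1],
  [0,0,0,0,0,0.5,1],
  [0,0,0,0,0,1,1],
  [0,0,0,0,0,1,1],
  [0,0,0,0,0,1,1],
  [0,0,0,0,0,1,1],
  [0,0,0,0,0,1,1],
])

```text
t: 11.68
ee_pos: [0.4511, 0.1455, 0.1245]
eef_rot: [-0.0, 0.975, 0.221, 0.001]
wrist_force: [-2.1, 1.2, 20.3]
width: 0.336
```

```bash
python3 -c "
from h import *
delta([.4512,.146,.12],25.5)"
```

```text
ee [0.4511 0.1455 0.1245] xyaw 25.56 tilt z [ 1.1e-03  4.0e-04 -1.0e+00] F [-2.1  1.2 20.3] M [-0.09  0.42  0.03] w 0.336 t 11.6833
shift mm [ 0.3 -0.4  4.5]
turn [ 0.0001 -0.0011  0.001 ]
```

The force climbs steeply with no further travel, so the plate has bottomed out at about 21 mm. I'll go slightly firmer to seat all three catches.

>>> carry_out([
  [0,0,0,0,0,0.5,1],
  [0,0,0,0,0,0.5,1],
  [0,0,0,0,0,1,1],
  [0,0,0,0,0,1,1],
  [0,0,0,0,0,1,1],
  [0,0,0,0,0,1,1],
  [0,0,0,0,0,1,1],
  [0,0,0,0,0,1,1],
])

```text
t: 12.35
ee_pos: [0.4511, 0.1457, 0.1243]
eef_rot: [-0.0, 0.975, 0.221, 0.001]
wrist_force: [-3.7, 0.6, 30.1]
width: 0.336
```

```bash
python3 -c "
from h import *
delta([.4512,.146,.12],25.5)"
```

```text
ee [0.4511 0.1457 0.1243] xyaw 25.57 tilt z [ 1.7e-03  7.0e-04 -1.0e+00] F [-3.7  0.6 30.1] M [-0.19  0.78  0.01] w 0.336 t 12.35
shift mm [ 0.2 -0.3  4.3]
turn [ 0.0001 -0.0018  0.0012]
```

>>> carry_out([
  [0,0,0,0,0,-2,1],
  [0,0,0,0,0,-6,1],
  [0,0,0,0,0,-14,1],
  [0,0,0,0,0,-26,1],
  [0,0,0,0,0,-40,1],
  [0,0,0,0,0,-52,1],
  [0,0,0,0,0,-60,1],
  [0,0,0,0,0,-63,1],
])

```text
t: 13.02
ee_pos: [0.451, 0.145, 0.1859]
eef_rot: [0.0, 0.975, 0.221, 0.0]
wrist_force: [0.4, 0.9, -3.3]
width: 0.341
```

>>> carry_out([
  [0,0,0,-5,10,0,1],
  [0,0,0,-14,30,0,1],
  [0,0,0,-24,50,0,1],
  [0,0,0,-33,70,0,1],
  [0,0,0,-40,84,0,1],
  [0,0,0,-44,91,0,1],
  [0,0,0,-44,92,0,1],
  [0,0,0,-44,92,0,1],
])

```text
t: 13.68
ee_pos: [0.4508, 0.0431, 0.1848]
eef_rot: [-0.0, 0.975, 0.221, -0.0]
wrist_force: [0.2, 0.6, -2.8]
width: 0.336
```

Run:
```python
from h import *
from scipy.optimize import least_squares
s=delta([.4476,-.1354,.185],25.5)
im=arm.get_image("wrist"); cv2.imwrite("pics/w5.png",im["pixels"]); W=pts(im,s); np.save("w5.npy",W)
c=np.array([.4512,.1458])
for src,Wx in (("before",np.load("w3.npy")),("now",W)):
    m=(np.hypot(Wx[...,0]-c[0],Wx[...,1]-c[1])<.033)&(Wx[...,2]>.03)&(Wx[...,2]<.073); P=Wx[m]
    r=least_squares(lambda p:(P[:,:2]-c)@p[:2]+p[2]-P[:,2],[0,0,.05],loss="soft_l1",f_scale=.002); print(src,r.x.round(4),len(P))
v,u=np.mgrid[0:400,0:640]; hsv=cv2.cvtColor(im["pixels"],cv2.COLOR_BGR2HSV)
m=(hsv[...,0]<25)&(hsv[...,1]>80)&(W[...,2]<.02)&(W[...,2]>.001)&(u>380)&(v<262); Q=W[m]
h=cv2.convexHull((Q[:,:2]*1e4).astype(np.float32))[:,0]/1e4
r=least_squares(lambda p:np.hypot(h[:,0]-p[0],h[:,1]-p[1])-.045,[.441,-.133],loss="soft_l1",f_scale=.001); print("cork",r.x.round(4),len(Q),(r.fun*1e3).round(1)[::3],Q.mean(0).round(4))
```

```text
ee [0.4508 0.0431 0.1848] xyaw 25.49 tilt z [-7.e-04  1.e-04 -1.e+00] F [ 0.2  0.6 -2.8] M [ 0.06 -0.04 -0.  ] w 0.336 t 13.6833
shift mm [-79.7 159.7  -0.2]
turn [-0.0004  0.0006 -0.0001]
before [-0.046   0.0235  0.0671] 5446
now [-0.0008  0.0006  0.0488] 4725
cork [ 0.5951 -0.0875] 3837 [ 77.2  50.9  80.8 149.4 146.4  82.9] [ 0.4681 -0.1194  0.0059]
```

View pics/w5.png

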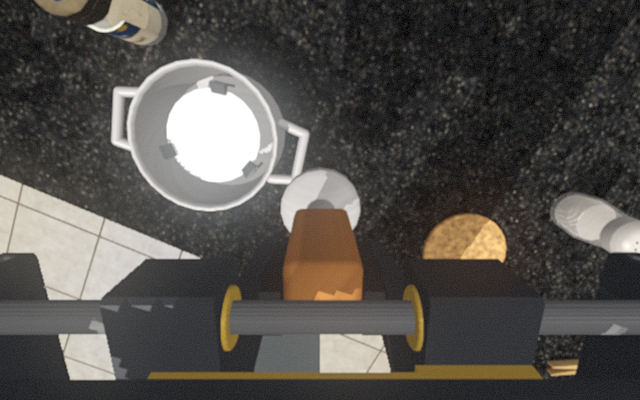

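The wrist view shows the plate at (213,137) with all three catch noses lying over its edge, at (222,88), (168,150) and (250,168). Measured tilt is about 0.001 rad and the plate is 18.3 mm down, so it is caught. The foot still sits at (320,205), so there was no slip in the grip. Now I'll return the tamper.

>>> carry_out([
  [0,0,0,-8,15,0,1],
  [0,0,0,-21,39,0,1],
  [0,0,0,-35,65,0,1],
  [0,0,0,-49,91,0,1],
  [0,0,0,-62,116,0,1],
  [0,0,0,-74,138,0,1],
  [0,0,0,-82,153,0,1],
  [0,0,0,-84,157,0,1],
])

```text
t: 14.4
ee_pos: [0.4429, -0.1369, 0.1851]
eef_rot: [0.001, 0.976, 0.22, -0.0]
wrist_force: [-0.5, 0.6, -3.2]
width: 0.334
```

>>> carry_out([
  [0,0,0,0,0,6,1],
  [0,0,0,0,0,20,1],
  [0,0,0,0,0,38,1],
  [0,0,0,0,0,56,1],
  [0,0,0,0,0,72,1],
  [0,0,0,0,0,84,1],
  [0,0,0,0,0,91,1],
  [0,0,0,0,0,94,1],
])

```text
t: 15.07
ee_pos: [0.443, -0.1323, 0.09]
eef_rot: [-0.001, 0.975, 0.223, -0.001]
wrist_force: [-0.2, 0.1, -3.0]
width: 0.334
```

Run:
```python
from h import *
s=delta([.443,-.135,.0857],25.5)
im=arm.get_image("side"); cv2.imwrite("pics/s6.png",im["pixels"][200:310,240:360].repeat(4,0).repeat(4,1))
```

```text
ee [ 0.443  -0.1323  0.09  ] xyaw 25.74 tilt z [-0.0014  0.0015 -1.    ] F [-0.2  0.1 -3. ] M [-0.04 -0.   -0.03] w 0.334 t 15.0667
shift mm [-1.2  2.5  4.3]
turn [-0.002   0.0006  0.0041]
```

View pics/s6.png

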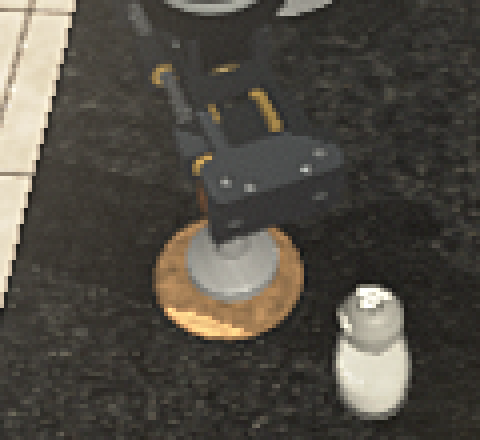

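The side crop shows the foot at (235,260) over the mat at (228,278), well inside it. I'll lower it the last few mm.

>>> carry_out([
  [0,0,0,0,0,1,1],
  [0,0,0,0,0,2,1],
  [0,0,0,0,0,3,1],
  [0,0,0,0,0,3.5,1],
  [0,0,0,0,0,4,1],
  [0,0,0,0,0,4.5,1],
  [0,0,0,0,0,5,1],
  [0,0,0,0,0,5,1],
])

```text
t: 15.78
ee_pos: [0.4429, -0.1346, 0.0862]
eef_rot: [0.0, 0.975, 0.221, 0.0]
wrist_force: [-0.3, -0.8, -2.3]
width: 0.336
```

>>> carry_out([
  [0,0,0,0,0,0.5,1],
  [0,0,0,0,0,0.5,1],
  [0,0,0,0,0,0.5,1],
  [0,0,0,0,0,1,1],
  [0,0,0,0,0,1,1],
  [0,0,0,0,0,1,1],
  [0,0,0,0,0,1,1],
  [0,0,0,0,0,1,1],
])

```text
t: 16.45
ee_pos: [0.4429, -0.1345, 0.0855]
eef_rot: [0.0, 0.975, 0.221, 0.0]
wrist_force: [-1.0, 1.1, 5.7]
width: 0.335
```

Force is now +5.7 N, so the tamper is standing on the cork. I'll release it, then rise.

>>> carry_out([
  [0,0,0,0,0,-0.5,0.6],
  [0,0,0,0,0,-0.5,0.55],
  [0,0,0,0,0,-0.5,0.45],
  [0,0,0,0,0,-0.5,0.3],
  [0,0,0,0,0,-0.5,0.15],
  [0,0,0,0,0,-0.5,0],
  [0,0,0,0,0,-0.5,0],
  [0,0,0,0,0,-0.5,0],
])

```text
t: 17.12
ee_pos: [0.4429, -0.1346, 0.0857]
eef_rot: [0.0, 0.975, 0.221, 0.0]
wrist_force: [-0.8, 0.2, -0.5]
width: 0.88
```

>>> carry_out([
  [0,0,0,0,0,-1,0],
  [0,0,0,0,0,-3,0],
  [0,0,0,0,0,-10,0],
  [0,0,0,0,0,-25,0],
  [0,0,0,0,0,-50,0],
  [0,0,0,0,0,-80,0],
  [0,0,0,0,0,-110,0],
  [0,0,0,0,0,-140,0],
])

```text
t: 17.78
ee_pos: [0.4424, -0.1345, 0.2277]
eef_rot: [-0.0, 0.975, 0.221, -0.0]
wrist_force: [0.9, -1.0, -0.9]
width: 0.996
```

Run:
```python
from h import *
s=delta([.443,-.135,.22],25.5)
im=arm.get_image("wrist"); W=pts(im,s); A=im["pixels"]
B=arm.get_image("side")["pixels"][120:320,220:420]
cv2.imwrite("pics/w7.png",np.hstack([cv2.resize(A,(400,250)),cv2.resize(B,(250,250))]))
m=(W[...,2]>.110)&(W[...,2]<.15); Q=W[m]; print("handle",np.nanmean(Q,0).round(4),cv2.minAreaRect((Q[:,:2]*1000).astype(np.float32)))
m=(W[...,2]>.119); print(np.nanmedian(W[m],0).round(4))
```

```text
ee [ 0.4424 -0.1345  0.2277] xyaw 25.55 tilt z [-2.e-04 -0.e+00 -1.e+00] F [ 0.9 -1.  -0.9] M [-0.05 -0.05 -0.04] w 0.996 t 17.7833
shift mm [0.4 0.8 7.7]
turn [-0.      0.0002  0.0008]
handle [ 0.4451 -0.1321  0.1257] ((443.32720947265625, -133.04071044921875), (30.266990661621094, 29.94736099243164), 25.45789337158203)
[ 0.4601 -0.1266  0.3106]
```

View pics/w7.png

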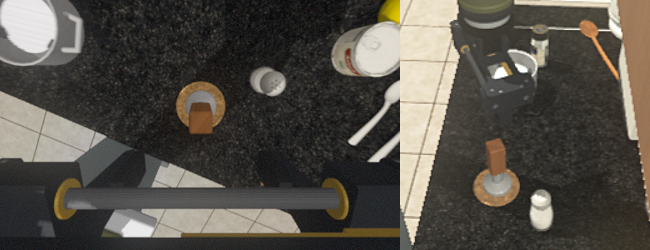

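The wrist half shows the tamper upright at (200,118), centred on the cork, with the shaker in its place at (267,82). The side half shows the jar untouched at (540,45). The gripper is open and clear, so I'll hand in.

>>> carry_out([
  [0,0,0,0,0,0,0],
  [0,0,0,0,0,0,0],
  [0,0,0,0,0,0,0],
  [0,0,0,0,0,0,0],
  [0,0,0,0,0,0,0],
  [0,0,0,0,0,0,0],
  [0,0,0,0,0,0,0],
  [0,0,0,0,0,0,0],
])

```text
t: 18.55
ee_pos: [0.4428, -0.1345, 0.2255]
eef_rot: [-0.0, 0.975, 0.221, -0.0]
wrist_force: [0.2, -0.0, 0.5]
width: 0.995
```

Run:
```python
from h import *
W=pts(arm.get_image("top")); c=np.array([.4512,.149])
m=(np.hypot(W[...,0]-c[0],W[...,1]-c[1])<.03)&(W[...,2]>.03)&(W[...,2]<.073); P=W[m]
if len(P)>20: print("plate top view",np.linalg.lstsq(np.c_[P[:,:2]-c,np.ones(len(P))],P[:,2],rcond=None)[0].round(4),len(P))
print(arm.close_job())
```

```text
plate top view [ 0.0079 -0.0028  0.0478] 320
the job is handed in; nothing more can be done
None
```

The plate is pressed down and caught level, and the tamper is back on its cork rest. I handed the job in at about 18.6 s; no verdict is reported.

- **Press:** I pressed slowly, in small steps, until the force climbed steeply at about 21 mm of travel. The highest reading I saw was about 33 N net, against the 60 N limit; readings come only at the end of each move.
- **Plate after release:** It sits about 18 mm below its start, at roughly 0.048 m against the 0.0495 m limit. Tilt is 0.001 rad from the wrist camera and 0.008 rad from the top camera. All three catches were visible over its edge.
- **Tamper:** It stands upright and released, about 2–3 mm from the centre of the rest. The gripper is open about 100 mm above it.
- **Bystanders:** The jar and shaker looked undisturbed in the last pictures. The mug was not in those views, but the arm never went near it.
- **Disagreement:** The top and side cameras differed by 6–7 mm in y. I used the wrist camera, which fell between them.
- **Odd reading:** The press force dipped at about 15–18 mm of travel, slightly earlier than expected. The final depth and catches were still consistent with a proper catch.

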